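Show the hidden dowel pin to the inspection camera with a hand mirror

ROBOT

A 6-joint arm with a two-finger parallel gripper is mounted at the origin on the work surface. World frame = base frame: x ahead of the robot, y to its left, z up, the work surface at z = 0. Lengths are in m, angles in rad, forces in N, time in s.
With the tool pointing down it reaches from about 0.3 to 0.775 m from the base axis. Payload 14.6 kg.
Tool frame: the origin (TCP) lies at the very end of the fingers, on their centre line; the grasp point (between the pads) lies 19 mm behind it; z points along the fingers, y is the line along which they close (so a half turn about z gives the same grasp; the last joint's range is limited). The gripper opens to 94 mm and grips with 3 to 60 N. Pads are 16 mm wide; open, the fingers measure 119 mm over their backs; the gripper's body (75 mm by 177 mm) begins 78 mm behind the grasp point.
Start: joints at [1.09, 0.3, 1.521, -0, 1.321, -0.067], TCP at [0.221, 0.504, 0.169] pointing down, gripper open.
Joint ranges: [-3.03, 3.03], [-0.79, 2.21], [0.23, 2.52], [-1.04, 4.18], [0, 3.07], [-2.55, 2.55]. Speed limits (rad/s): [2.22, 2.22, 2.57, 3.14, 3.14, 3.14].

INTERFACE

Orientations are given as [roll, pitch, yaw] about the fixed x, y, z axes, in that order (R = Rz(yaw) Ry(pitch) Rx(roll)).
In Python, from station import ctrl gives the robot as it stands.
- The arm moves only by the tool carry_out, never from a script. Its argument "motion" is text: rows parted by semicolons, each of 7 numbers parted by spaces: the shift along the world's x, y, z in m, then the turn, a rotation vector about the world's x, y, z in degrees, then the closure in counts, from 0 (fully open) to 255 (shut). In form: dx dy dz wx wy wz hand; .... A call has 1 to 20 rows; each row shifts and turns the commanded pose from where the row before left it; what a row does not reach is not made up. A row lasts 1/12 s, in which the tool goes at most 41.7 mm and 7.16 degrees, less where a joint would pass 70% of its speed; a pose out of reach is approached as far as the arm can. A call is refused whole if a number of a shift passes 0.0417 or a number of a turn 7.16, either way. A call with a gripper value outside its range is refused whole. The fingers move at their own pace and stop on an object; "grip_force" is the grip in N (left out, the last holds). Time passes only in rows, so rows that do not move let the fingers close. It gives the time, the measured TCP pose, the force, the opening and the grip force at its end, in the units of the state.
- ctrl.get_obs(): the state, without advancing time (a new reading comes with each control period).
- ctrl.camera(name): name is "scene" or "top"; returns a dict with "pixels" (384x512x3 uint8, red, green, blue), "range_z" (384x512 float32, m along the optical axis (not along the pixel's ray), 0 where there is no reading), "K" (3x3 intrinsics, pixels), "position" and "attitude" of the camera in the world. Camera axes: x right, y up, looking along -z (the intrinsics and any distortion apply to the point x, -y, -z); pixel columns grow to the right and rows downward; lengths in m; the calibration is good to about 2 mm. A picture is of the moment at which its call begins.
- ctrl.hand_in(): hands the job in; it is judged then, once.
The state is a dict: "time_s": time; "qpos": joint angles; "joint_vel": joint speeds; "tau": joint torques, N m; "ee_pos": TCP position; "eef_rot": TCP orientation; "force": force on the tool from outside, world axes, zero at the start; "moment": the same for the moment, N m; "grip_width": finger opening in m; "grip_force": force on a finger pad.
Only numpy, scipy, OpenCV 4.12 (cv2) and the standard library are available. Lean on these libraries where they do the work, as an engineer would, in place of code of your own. Each camera call takes 0.05 s, during which the arm holds its last target. There are 200 camera calls.

TASK

Take the hand mirror from its rest by the handle and hold its glass at the bench camera's focus point, just above the focus post, angled so that the camera sees the brass pin head under the lip of the lipped die reflected near the middle of the glass. Do not drop the mirror, do not bump the inspection stand or the dies, and leave the other things on the bench where they are. Finish while still holding the mirror steady at that angle in mid-air: do not put it down or let go.

Things in the scene. Friction and masses are not known exactly. Their poses are not given: they have to be found in the camera images.
- mirror: Hand mirror, loose, 80 g (varies by a third). Aluminium handle, 12 x 12 mm square, then a 6 mm neck and a round flat mirror 50 mm across, square to the handle and centred on it. Origin: on the handle's axis, where to grip. x runs along the handle to the mirror (handle -85 to +70 mm, mirror 105 to 111 mm); the glass faces +x, away from the handle. Starts level, z up.
- glass (a point): Centre of the glass's reflecting face, 111 mm from the mirror's origin along its +x; its x axis is the outward normal of the glass, its y and z axes are those of the mirror.
- mirror_rest: Fixed rest: wooden base 150 x 70 x 12 mm with two upright steel forks 10 mm thick, 55 mm either side of its middle, in whose 16 mm wide notches the handle lies, axis 66 mm above the bench; fork tops at 70 mm. Lift the mirror straight up to clear it. Origin: centre of underside; x along the handle towards the mirror, whose origin starts within 8 mm of its middle.
- inspection_stand: Fixed slate-grey base plate 260 x 340 x 12 mm (origin: centre of underside; x away from the robot, yaw within 0.3 rad) with a white camera on a post (230 mm high), a slim focus post with black rubber tip (12 mm across, top at z 55 mm), two pedestals 60 mm across. In its frame, mm: focus point (-70,0,100), lens (30,85,180), pedestal tops: inner (97,-43,42), outer (46,-128,42).
- focus (a point): The camera's focus point, in mid-air 45 mm above the tip of the focus post and 154 mm straight ahead of the lens, on the camera's optical axis. The centre of the glass belongs here.
- lens (a point): Front of the camera's lens.
- lipped_die: Plaster die, loose, 160 g: block 36 x 40 x 50 mm topped by a 12 mm slab that overhangs one side by 24 mm (the lip), with one tall white tooth; 77 mm high in all. Stands on either pedestal. Origin: centre of the block's underside. The lip points to its -x, roughly to the focus point (its yaw is the stand's minus 0.54 rad).
- pin_head (a point): The marker: brass pin head, 12 mm across, under the lip, at (-21,0,38) mm in the die's frame, facing the die's -x; 154 mm from the focus point, as the lens is, on either pedestal; 80 mm above the bench. The lip hides it from the camera. A mirror at the focus point shows it when the glass's normal halves the angle between the directions to lens and pin head.
- plain_die: Plaster die, loose, 140 g, without lip or pin: block 36 x 40 x 50 mm with a low row of three white teeth, 62 mm high. Stands on the other pedestal. Origin: centre of its underside.
- seat_inner (a point): Centre of the top of the pedestal nearer to the camera post.
- seat_outer (a point): Centre of the top of the pedestal farther from the camera post.
- halfway_inner (a point): Point in mid-air midway between the lens and the pin head when the lipped die stands on the inner seat (at (54, 27, 130) mm in the stand's frame). The camera then sees the pin at the spot of the glass that lies squarely opposite this point; it moves with the stand.
- halfway_outer (a point): Point in mid-air midway between the lens and the pin head when the lipped die stands on the outer seat (at (29, -16, 130) mm in the stand's frame). The camera then sees the pin at the spot of the glass that lies squarely opposite this point; it moves with the stand.
- spray_bottle: Bystander: white bottle, 60 mm across, 170 mm high. Origin: centre of its underside.
- mixing_bowl: Bystander: green bowl, 110 mm across, 60 mm high. Origin: centre of its underside.
- arch_cast: Bystander: turquoise cast with an arch of teeth, 55 x 60 x 26 mm. Origin: centre of its underside.
There are look-alikes about, which are no part of the job. What is shaped like the lipped_die but brown or purple is not meant.

How it is judged:
On the way:
1. the mirror is lifted off its rest in the gripper (height (world z) of mirror above 0.085 m and contact force between mirror and mirror_rest below 0.1 N and contact force between the fingers and mirror above 0.5 N), for 0.2 s.
At the end, for the whole second after the job is handed in: Mirror gripped (1 N) within 90 mm of its origin, carried by nothing else and still; glass centre within 20 mm of the focus point; the pin head's reflection appears to the camera within 18 mm of the glass centre along y and z (about 8 degrees); dies on their seats (distance between the grasp point and mirror below 0.09 m and distance between glass and focus below 0.02 m and ((distance between lipped_die and seat_inner below 0.02 m and y of halfway_inner in the frame of glass between -0.018 and 0.018 m and z of halfway_inner in the frame of glass between -0.018 and 0.018 m and x of halfway_inner in the frame of glass above 0.06 m) or (distance between lipped_die and seat_outer below 0.02 m and y of halfway_outer in the frame of glass between -0.018 and 0.018 m and z of halfway_outer in the frame of glass between -0.018 and 0.018 m and x of halfway_outer in the frame of glass above 0.06 m)) and contact force between the fingers and mirror above 1 N and contact force between mirror and inspection_stand below 0.2 N and contact force between mirror and mirror_rest below 0.2 N and linear speed of mirror below 0.02 m/s and angular speed of mirror below 0.2 rad/s and distance between lipped_die and plain_die below 0.12 m); the arm keeps its last pose, push and grip.
It fails at once if a die is pushed (over 8 mm) (distance of any of lipped_die, plain_die from where it was at the start of the episode above 0.008 m).
It fails at once if a bystander is moved (over 20 mm) (distance of any of spray_bottle, mixing_bowl, arch_cast from where it was at the start of the episode above 0.02 m).
It fails at once if the inspection stand or a die is bumped with more than 3 N (contact force between any of the arm, the fingers, mirror and inspection_stand above 3 N or contact force between any of the arm, the fingers, mirror and lipped_die above 3 N or contact force between any of the arm, the fingers, mirror and plain_die above 3 N).
It fails at once if the mirror is dropped on the bench (height (world z) of mirror below 0.035 m).
It also fails if it takes over 34 s, if anything falls off the work surface, if the arm or the gripper's body presses on something with over 40 N, if the wrist force passes 120 N, or if a joint passes its speed limit or range.

## Working session

There is one attempt and no reset: what is moved stays moved. The work goes in short steps, Python scripts to look and compute and a tool call to move; the robot and the scene stay as the last step left them, time stands still between calls to the robot, and variables do not carry over. Pictures are saved under pics/ and viewed, at most 10 in all, crops included, and the job is handed in when it is done.

Besides the shell and the picture viewer there is one more tool, called as name(argument=value, ...) on one line, values as JSON. carry_out: Moves the arm, as the interface text tells. Its arguments: {"type":"object","properties":{"motion":{"type":"string"},"grip_force":{"type":"number"}},"required":["motion"]}

```bash
mkdir -p pics
cat > h.py <<'E'
import numpy as np,cv2
from scipy.spatial.transform import Rotation as R
from station import ctrl
def att(c):
    a=np.array(c["attitude"],float)
    if a.shape==(3,3): return a
    return R.from_euler('xyz',a).as_matrix() if a.size==3 else None
def cloud(c):
    K=np.array(c["K"]);z=c["range_z"];v,u=np.mgrid[:z.shape[0],:z.shape[1]]
    p=np.stack([(u-K[0,2])/K[0,0]*z,-(v-K[1,2])/K[1,1]*z,-z],-1)
    P=p@att(c).T+np.array(c["position"]);P[z==0]=np.nan
    return P
E
python3 - <<'E'
from h import *
ims=[]
for n in("scene","top"):
    c=ctrl.camera(n);print(n,c["K"],c["position"],c["attitude"],[k for k in c]);np.savez(f"{n}.npz",**{k:np.array(v) for k,v in c.items()})
    cv2.imwrite(f"pics/{n}0.png",cv2.resize(c["pixels"][...,::-1],(800,600)))
print(ctrl.get_obs())
E
```

```text
scene [[417.32408202   0.         250.16212445]
 [  0.         417.32408202 192.43131077]
 [  0.           0.           1.        ]] [ 1.2822615  -0.37593338  0.96792061] [0.72973083 0.00152155 1.13612136] ['pixels', 'range_z', 'K', 'position', 'attitude']
top [[449.78215373   0.         254.61525756]
 [  0.         449.78215373 190.13606312]
 [  0.           0.           1.        ]] [ 0.36210839 -0.08371627  1.23135607] [ 0.19567187  0.02759204 -1.59348062] ['pixels', 'range_z', 'K', 'position', 'attitude']
{'time_s': 0.1, 'qpos': array([ 1.09038219e+00,  3.00422868e-01,  1.52147868e+00,  1.47453976e-05,
        1.32069065e+00, -6.66203317e-02]), 'joint_vel': array([-1.67466595e-05, -1.77447893e-03, -2.93335462e-03,  9.42067232e-04,
        2.47985999e-04, -2.09340513e-03]), 'tau': array([ 7.93696054e-04, -5.32650304e+01, -3.53283334e+01,  7.09290057e-02,
        2.34597491e-02, -3.07264281e-05]), 'ee_pos': array([0.2210392 , 0.50335284, 0.16895612]), 'eef_rot': array([-3.14059628e+00, -8.07916317e-05,  2.72779515e+00]), 'force': array([-0.65420396, -0.22207801, -0.05646755]), 'moment': array([0.00419191, 0.02853202, 0.02014118]), 'grip_force': 0.0, 'grip_width': 0.0939036235047305}
```

View pics/scene0.png

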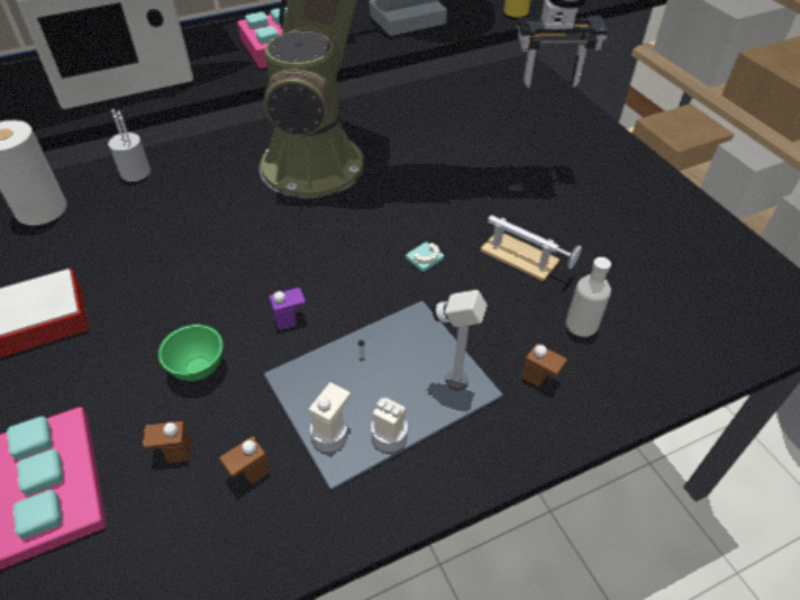

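View pics/top0.png

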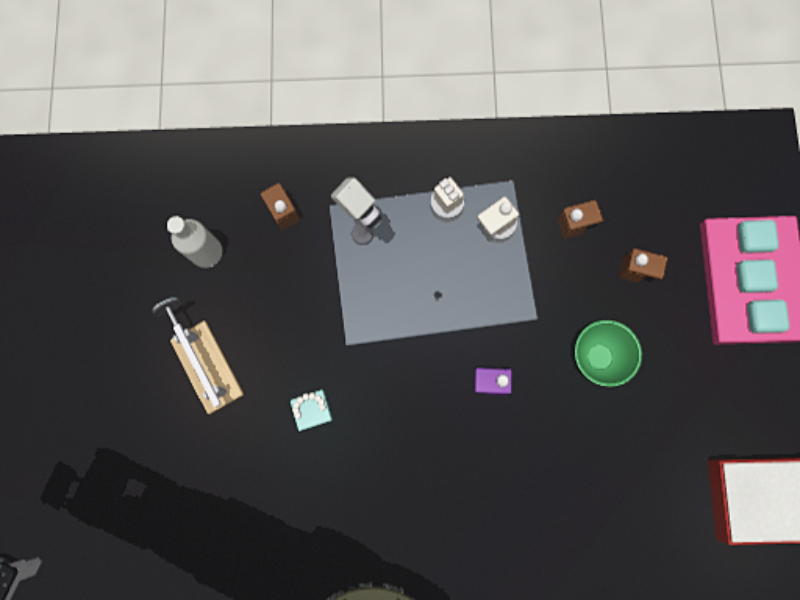

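The scene view (800x600) shows lipped-die candidates: cream on the stand's outer pedestal (327,410), brown (165,440), (245,460), (543,362) and purple (287,305). The cream one is meant by its colour and place. The plain die is at (390,418), the mirror on its rest at (530,245), and the focus post at (362,350). In the top view the stand is at (435,260) and the mirror at (195,355).

```bash
cat > m.py <<'E'
from h import *
c={k:v for k,v in np.load("top.npz").items()};P=cloud(c);im=c["pixels"]
hsv=cv2.cvtColor(im,cv2.COLOR_RGB2HSV)
print("bench z",np.nanmedian(P[300:320,250:300,2]))
def rayz(u,v,z):
    K=c["K"];d=att(c)@np.array([(u-K[0,2])/K[0,0],-(v-K[1,2])/K[1,1],-1]);return c["position"]+d*(z-c["position"][2])/d[2]
X,Y,Z=P[...,0],P[...,1],P[...,2]
H,S,V=[hsv[...,i] for i in range(3)]
# stand plate: slate hue, height ~12mm
m=((H>95)&(H<125)&(S>25)&(V>50)&(abs(Z-.012)<.008)).astype(np.uint8)
m=cv2.morphologyEx(m,cv2.MORPH_OPEN,np.ones((3,3)))
n,l,s,_=cv2.connectedComponentsWithStats(m);i=1+s[1:,4].argmax();print("plate",s[i])
cn=max(cv2.findContours((l==i).astype(np.uint8),cv2.RETR_EXTERNAL,cv2.CHAIN_APPROX_NONE)[0],key=cv2.contourArea)
q=np.array([rayz(u,v,.012)[:2] for u,v in cn[:,0]],np.float32)
r=cv2.minAreaRect(q);print("rect",r)
yaw=np.radians(r[2]);yaw=(yaw+np.pi/4)%(np.pi/2)-np.pi/4
Rz=R.from_euler('z',yaw).as_matrix();o=np.r_[r[0],0]
for k,p in dict(focus=(-70,0,100),lens=(30,85,180),inner=(97,-43,42),outer=(46,-128,42),half_in=(54,27,130),half_out=(29,-16,130)).items(): print(k,(o+Rz@np.array(p)/1e3).round(4))
print("yaw",yaw)
# checks: post tip, die tops
t=(abs(Z-.055)<.012)&(np.hypot(X-(o+Rz@[-.07,0,0])[0],Y-(o+Rz@[-.07,0,0])[1])<.03);print("post",t.sum(),np.nanmean(P[t],0))
for k,p in dict(i=(97,-43),o=(46,-128)).items():
    w=o+Rz@np.array([*p,0])/1e3;t=(np.hypot(X-w[0],Y-w[1])<.045)&(Z>.085);print(k,np.nanmax(Z[t]),np.nanmean(P[t],0))
# rest + handle
b=((H>8)&(H<28)&(S>60)&(V>110)&(abs(Z-.012)<.01)).astype(np.uint8)
n,l,s,_=cv2.connectedComponentsWithStats(cv2.morphologyEx(b,cv2.MORPH_CLOSE,np.ones((9,9))));i=1+s[1:,4].argmax();print("rest px",s[i])
u0,v0=s[i,:2]+s[i,2:4]/2
w=rayz(u0,v0,.012);print(w)
h=(np.hypot(X-w[0],Y-w[1])<.16)&(Z>.055)&(Z<.095)&(S<60)&(np.hypot(X-w[0],Y-w[1])<.2)
n,l,s,ce=cv2.connectedComponentsWithStats(h.astype(np.uint8))
for i in range(1,n):
    if s[i,4]>20: A=P[l==i];print("comp",s[i],A.mean(0),A.min(0),A.max(0))
np.save("hm.npy",l)
x0,y0=110,170
v=cv2.resize(im[180:275,90:170,::-1],None,fx=5,fy=5,interpolation=cv2.INTER_CUBIC)
sc=np.load("scene.npz")["pixels"][220:310,160:290,::-1]
sc=cv2.resize(sc,(686,475),interpolation=cv2.INTER_CUBIC)
cv2.imwrite("pics/crop1.png",sc)
cv2.imwrite("pics/crop2.png",v)
E
python3 m.py
```

```text
bench z -0.00044581886948402705
plate [ 211  117  132   90 6286]
rect ((0.6693127155303955, -0.11522439122200012), (0.25693583488464355, 0.3387719392776489), 6.294642448425293)
focus [ 0.5997 -0.1229  0.1   ]
lens [ 0.6898 -0.0274  0.18  ]
inner [ 0.7704 -0.1473  0.042 ]
outer [ 0.7291 -0.2374  0.042 ]
half_in [ 0.72   -0.0825  0.13  ]
half_out [ 0.6999 -0.1279  0.13  ]
yaw 0.10986223596081868
post 16 [ 0.59872785 -0.12298859  0.05442218]
i 0.10962740479472921 [ 0.76793987 -0.14622449  0.09557031]
o 0.12240888675456629 [ 0.71972676 -0.22674698  0.10462275]
rest px [ 109  205   47   60 1340]
[0.48907676 0.28085325 0.012     ]
comp [ 98 191  44  70 501] [0.51358008 0.2960954  0.07098553] [0.41839228 0.24232072 0.05543888] [0.60113156 0.35992679 0.0929488 ]
```

View pics/crop1.png

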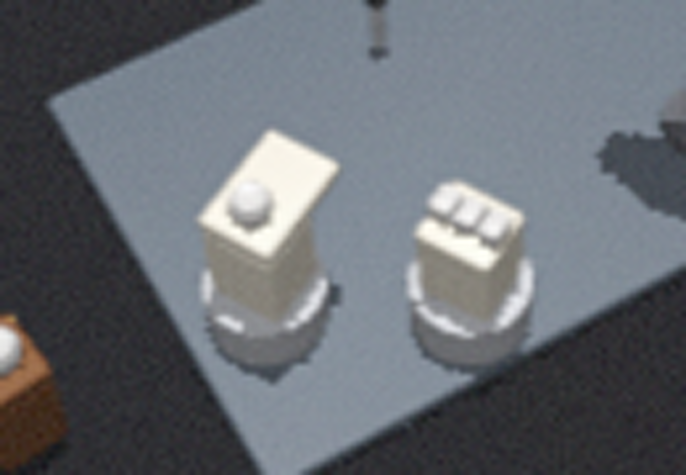

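The crop confirms it: lipped die on the outer pedestal (crop 265,215), plain die on the inner (470,245). So halfway_outer applies. Next is the handle fit.

```bash
cat >> m.py <<'E'
print("----")
A=P[h&(l>0)]
hh=A[(A[:,2]>.064)&(A[:,2]<.077)]
vx,vy,x0,y0=cv2.fitLine(hh[:,:2].astype(np.float32),cv2.DIST_HUBER,0,.005,.005).ravel()
d=np.array([vx,vy]);d*=np.sign(d[0]);p0=np.array([x0,y0]);
s_=(A[:,:2]-p0)@d;t_=(A[:,:2]-p0)@[-d[1],d[0]]
for a in np.arange(-.14,.14,.02):
    k=(s_>=a)&(s_<a+.02);print(round(a,2),k.sum(),A[k][:,2].mean().round(4) if k.any() else 0,t_[k].mean().round(4) if k.any() else 0)
disc=A[A[:,2]>.08];print("disc",disc.mean(0),len(disc),((disc[:,:2]-p0)@d).mean(),((disc[:,:2]-p0)@d).max())
print("p0",p0,"dir",d,np.degrees(np.arctan2(d[1],d[0])), "handle s range",s_[(abs(t_)<.008)&(A[:,2]<.078)].min())
# rest base
mm=(cv2.morphologyEx(b,cv2.MORPH_CLOSE,np.ones((9,9)))>0);q=np.array([rayz(u,v,.012)[:2] for v,u in np.argwhere(mm)],np.float32);print("rest",cv2.minAreaRect(q))
for nm,lo,hi in(("purple",125,155),("turq",80,95),("green",45,75)):
    k=(H>lo)&(H<hi)&(S>90)&(V>60)&(Z<.1)&(abs(Y)<.5);
    if k.any():print(nm,k.sum(),np.nanmedian(P[k],0),np.nanpercentile(P[k],[2,98],axis=0).round(3).tolist())
t=(np.hypot(X-.65,Y-.3)<.15)&(Z>.1)&(X>.58);print("bottle",t.sum(),np.nanmean(P[t],0),np.nanmax(P[t],0),np.nanmin(P[t],0))
E
python3 m.py | sed -n '/----/,$p'
```

```text
----
-0.14 0 0 0
-0.12 0 0 0
-0.1 26 0.0697 -0.0008
-0.08 70 0.0696 -0.0006
-0.06 39 0.0709 -0.0001
-0.04 41 0.0707 -0.0004
-0.02 38 0.0705 -0.0002
0.0 41 0.0702 -0.0004
0.02 47 0.0692 0.0001
0.04 57 0.0696 -0.0001
0.06 23 0.0676 0.0007
0.08 95 0.0724 0.001
0.1 24 0.084 -0.0044
0.12 0 0 0
0.14 0 0 0
disc [0.58888988 0.33634644 0.08612802] 43 0.099785912717841 0.1040461180929915
p0 [0.5008071  0.28945467] dir [0.8806718  0.47372696] 28.276495 handle s range -0.09230440937995905
rest ((0.4906834661960602, 0.283049076795578), (0.15099038183689117, 0.06955809891223907), 28.10321617126465)
purple 343 [ 0.44952028 -0.20638082  0.06090991] [[0.43, -0.248, -0.002], [0.478, -0.181, 0.066]]
turq 1 [0.39927828 0.1280589  0.01212094] [[0.399, 0.128, 0.012], [0.399, 0.128, 0.012]]
green 1451 [ 0.49572102 -0.41370701  0.02384745] [[0.442, -0.454, -0.001], [0.544, -0.354, 0.062]]
bottle 443 [0.69449776 0.28614724 0.13085648] [0.72790928 0.32150058 0.17415433] [0.66942883 0.2631246  0.10003133]
```

View pics/crop2.png

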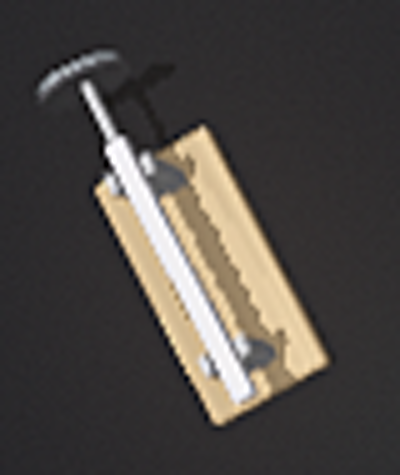

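carry_out(motion="0.017 -0.0136 0 0 0 3.24 0;0.017 -0.0136 0 0 0 3.24 0;0.017 -0.0136 0 0 0 3.24 0;0.017 -0.0136 0 0 0 3.24 0;0.017 -0.0136 0 0 0 3.24 0;0.017 -0.0136 0 0 0 3.24 0;0.017 -0.0136 0 0 0 3.24 0;0.017 -0.0136 0 0 0 3.24 0;0.017 -0.0136 0 0 0 3.24 0;0.017 -0.0136 0 0 0 3.24 0;0.017 -0.0136 0 0 0 3.24 0;0.017 -0.0136 0 0 0 3.24 0;0.017 -0.0136 0 0 0 3.24 0;0.017 -0.0136 0 0 0 3.24 0;0.017 -0.0136 0 0 0 3.24 0;0.019 -0.0136 0 0 0 3.24 0;0 0 0 0 0 0 0;0 0 0 0 0 0 0", grip_force=25)

```text
time_s: 1.6
ee_pos: [0.4954, 0.2853, 0.1689]
eef_rot: [3.141, -0.001, -2.653]
force: [0.8, 0.3, -0.5]
grip_width: 0.0941
grip_force: 0.0
```

carry_out(motion="0 0 -0.017 0 0 0.2 0;0 0 -0.017 0 0 0 0;0 0 -0.017 0 0 0 0;0 0 -0.017 0 0 0 0;0 0 -0.017 0 0 0 0;0 0 -0.017 0 0 0 0;0 0 -0.012 0 0 0 0;0 0 -0.008 0 0 0 0;0 0 0 0 0 0 0;0 0 0 0 0 0 0;0 0 0 0 0 0 255;0 0 0 0 0 0 255;0 0 0 0 0 0 255;0 0 0 0 0 0 255;0 0 0 0 0 0 255;0 0 0 0 0 0 255;0 0 0 0 0 0 255;0 0 0 0 0 0 255;0 0 0 0 0 0 255;0 0 0 0 0 0 255")

```text
time_s: 3.27
ee_pos: [0.4951, 0.286, 0.0475]
eef_rot: [3.142, 0.0, -2.647]
force: [-0.4, -0.4, 0.2]
grip_width: 0.0307
grip_force: 0.0
```

carry_out(motion="0 0 0 0 0 0 255;0 0 0 0 0 0 255;0 0 0 0 0 0 255;0 0 0 0 0 0 255;0 0 0 0 0 0 255;0 0 0 0 0 0 255;0 0 0 0 0 0 255;0 0 0 0 0 0 255")

```text
time_s: 3.93
ee_pos: [0.4951, 0.286, 0.0474]
eef_rot: [3.142, -0.0, -2.647]
force: [0.3, -1.0, -0.3]
grip_width: 0.0005
grip_force: 0.0
```

The fingers closed on nothing, so I'll look.

Run:
```python
from h import *
o=[]
for n,s in(("top",np.s_[160:290,70:200]),("scene",np.s_[100:230,270:400])):
    c=ctrl.camera(n);np.savez(f"{n}1.npz",**{k:np.array(v) for k,v in c.items()});o.append(cv2.resize(c["pixels"][s][...,::-1],(400,400),interpolation=cv2.INTER_CUBIC))
cv2.imwrite("pics/g1.png",np.hstack(o))
```

```text
(no output)
```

View pics/g1.png

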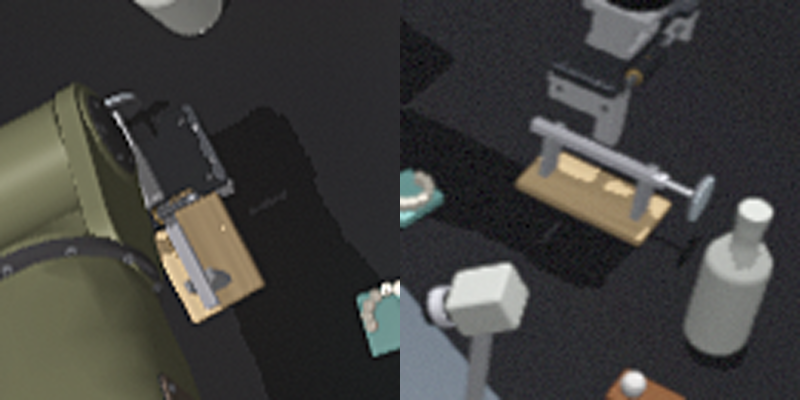

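Run:
```python
from h import *
for n in("top","scene"):
    c={k:v for k,v in np.load(n+"1.npz").items()}
    for p in([.495,.286,.0475],[.495,.286,.066],[.495,.286,.15],[.44,.256,.066],[.58,.332,.066]):
        q=att(c).T@(np.array(p)-c["position"]);K=c["K"];print(n,p,(K[0,2]-K[0,0]*q[0]/q[2]).round(1),(K[1,2]+K[1,1]*q[1]/q[2]).round(1))
    P=cloud(c)
    if n=="top": a=P[...,:]
    b=P
for nm,P in(("top",a),("scene",b)):
    k=(np.hypot(P[...,0]-.495,P[...,1]-.286)<.13)&(P[...,2]>.03)&(P[...,2]<.3)
    for z in np.arange(.03,.24,.015):
        Q=P[k&(P[...,2]>=z)&(P[...,2]<z+.015)]
        if len(Q):print(nm,z.round(3),len(Q),Q.mean(0).round(3),Q.min(0).round(3)[:2],Q.max(0).round(3)[:2])
```

```text
top [0.495, 0.286, 0.0475] 126.7 231.5
top [0.495, 0.286, 0.066] 124.6 230.8
top [0.495, 0.286, 0.15] 113.8 227.1
top [0.44, 0.256, 0.066] 135.3 251.7
top [0.58, 0.332, 0.066] 108.4 199.3
scene [0.495, 0.286, 0.0475] 333.9 153.2
scene [0.495, 0.286, 0.066] 334.7 148.9
scene [0.495, 0.286, 0.15] 338.8 128.4
scene [0.44, 0.256, 0.066] 317.7 141.2
scene [0.58, 0.332, 0.066] 362.2 161.5
top 0.03 13 [0.488 0.276 0.038] [0.438 0.245] [0.59 0.34]
top 0.045 22 [0.524 0.293 0.053] [0.432 0.246] [0.597 0.338]
top 0.06 216 [0.472 0.273 0.07 ] [0.418 0.242] [0.6   0.335]
top 0.075 34 [0.574 0.318 0.082] [0.428 0.246] [0.6   0.336]
top 0.09 10 [0.503 0.281 0.097] [0.486 0.272] [0.592 0.333]
top 0.105 6 [0.49  0.274 0.113] [0.487 0.271] [0.499 0.276]
top 0.12 1 [0.494 0.273 0.134] [0.494 0.273] [0.494 0.273]
top 0.18 22 [0.487 0.234 0.191] [0.469 0.2  ] [0.504 0.258]
top 0.195 68 [0.488 0.238 0.2  ] [0.472 0.195] [0.505 0.258]
top 0.21 508 [0.522 0.227 0.222] [0.484 0.195] [0.562 0.262]
top 0.225 104 [0.519 0.235 0.228] [0.488 0.197] [0.559 0.26 ]
scene 0.03 41 [0.504 0.284 0.037] [0.448 0.246] [0.597 0.344]
scene 0.045 60 [0.529 0.296 0.053] [0.43  0.245] [0.608 0.357]
scene 0.06 275 [0.511 0.29  0.068] [0.425 0.241] [0.61  0.359]
scene 0.075 36 [0.583 0.327 0.083] [0.499 0.277] [0.609 0.353]
scene 0.09 32 [0.514 0.289 0.097] [0.498 0.272] [0.602 0.338]
scene 0.105 30 [0.506 0.283 0.112] [0.497 0.272] [0.514 0.302]
scene 0.12 10 [0.507 0.29  0.128] [0.501 0.27 ] [0.515 0.3  ]
scene 0.135 12 [0.508 0.292 0.143] [0.5  0.28] [0.516 0.304]
scene 0.15 1 [0.505 0.298 0.151] [0.505 0.298] [0.505 0.298]
scene 0.165 3 [0.528 0.215 0.178] [0.523 0.212] [0.534 0.219]
scene 0.18 137 [0.529 0.257 0.189] [0.466 0.202] [0.567 0.371]
scene 0.195 191 [0.524 0.28  0.202] [0.479 0.196] [0.569 0.376]
scene 0.21 421 [0.525 0.257 0.221] [0.467 0.196] [0.569 0.38 ]
scene 0.225 100 [0.522 0.261 0.231] [0.488 0.21 ] [0.567 0.354]
```

Run:
```python
from h import *
c={k:v for k,v in np.load("scene.npz").items()};P=cloud(c)
k=(np.hypot(P[...,0]-.221,P[...,1]-.504)<.1)&(P[...,2]>.05)&(P[...,2]<.35)
print("start tip z",np.nanpercentile(P[k][:,2],[0,1,2,5,10]))
Q=P[k&(P[...,2]<.23)]
for z in np.arange(.15,.29,.01):
    Q=P[k&(P[...,2]>z)&(P[...,2]<=z+.01)]
    if len(Q):print(z.round(3),len(Q),Q.mean(0).round(3),Q.min(0).round(3),Q.max(0).round(3))
d=np.array([.8807,.4737]);n=np.array([-d[1],d[0]]);p0=np.array([.5008,.2895])
for nm in("top1","scene1"):
    c={k:v for k,v in np.load(nm+".npz").items()};P=cloud(c);s=(P[...,:2]-p0)@d;t=(P[...,:2]-p0)@n
    for z in np.arange(.03,.17,.01):
        k=(abs(s)<.035)&(abs(t)<.06)&(P[...,2]>z)&(P[...,2]<=z+.01)
        if k.any():print(nm,z.round(3),k.sum(),"t",t[k].min().round(3),np.median(t[k]).round(3),t[k].max().round(3),"s",s[k].min().round(3),s[k].max().round(3))
```

```text
start tip z [0.20262771 0.21207078 0.21686194 0.2282722  0.24955898]
0.2 11 [0.237 0.516 0.207] [0.209 0.455 0.203] [0.256 0.556 0.21 ]
0.21 19 [0.235 0.508 0.216] [0.208 0.448 0.212] [0.259 0.554 0.22 ]
0.22 30 [0.229 0.498 0.225] [0.197 0.447 0.22 ] [0.257 0.558 0.229]
0.23 25 [0.233 0.511 0.235] [0.195 0.448 0.23 ] [0.258 0.556 0.24 ]
0.24 26 [0.23  0.497 0.245] [0.201 0.446 0.24 ] [0.259 0.556 0.25 ]
0.25 27 [0.229 0.499 0.255] [0.187 0.445 0.25 ] [0.259 0.556 0.26 ]
0.26 30 [0.235 0.511 0.265] [0.203 0.446 0.26 ] [0.258 0.555 0.27 ]
0.27 29 [0.229 0.501 0.274] [0.192 0.449 0.27 ] [0.259 0.56  0.279]
0.28 27 [0.232 0.503 0.284] [0.204 0.446 0.28 ] [0.257 0.558 0.29 ]
top1 0.06 16 t -0.005 -0.004 0.006 s -0.034 -0.009
top1 0.07 27 t -0.006 -0.0 0.006 s -0.035 -0.014
top1 0.08 1 t 0.006 0.006 0.006 s -0.018 -0.018
top1 0.09 6 t -0.011 -0.01 -0.004 s -0.019 -0.001
top1 0.1 5 t -0.011 -0.01 -0.007 s -0.019 -0.003
top1 0.11 4 t -0.011 -0.009 -0.005 s -0.019 -0.008
top1 0.13 1 t -0.011 -0.011 -0.011 s -0.013 -0.013
scene1 0.05 4 t -0.005 -0.004 -0.003 s -0.014 0.03
scene1 0.06 59 t -0.011 -0.005 0.005 s -0.034 0.035
scene1 0.07 38 t -0.009 -0.003 0.007 s -0.034 0.033
scene1 0.08 5 t -0.011 -0.003 0.0 s -0.008 0.006
scene1 0.09 17 t -0.016 -0.011 0.007 s -0.011 0.008
scene1 0.1 22 t -0.016 -0.011 0.009 s -0.009 0.008
scene1 0.11 20 t -0.017 -0.011 0.01 s -0.011 0.007
scene1 0.12 7 t -0.018 0.001 0.008 s -0.009 0.008
scene1 0.13 6 t -0.008 0.003 0.013 s 0.006 0.008
scene1 0.14 9 t -0.015 -0.003 0.008 s 0.006 0.009
scene1 0.15 1 t 0.005 0.005 0.005 s 0.008 0.008
```

By camera depth the fingertips sit about 34 mm above the reported TCP, both at the start (0.203 against 0.169) and now (0.082 against 0.0475). They closed above the handle and the mirror has not moved. I'll open and go 20 mm lower, then check.

carry_out(motion="0 0 0 0 0 0 0;0 0 0 0 0 0 0;0 0 0 0 0 0 0;0 0 0 0 0 0 0;0 0 0 0 0 0 0;0 0 0 0 0 0 0;0 0 0 0 0 0 0;0 0 0 0 0 0 0;0 0 0 0 0 0 0;0 0 0 0 0 0 0;0 0 0 0 0 0 0;0 0 0 0 0 0 0;0 0 -0.005 0 0 0 0;0 0 -0.005 0 0 0 0;0 0 -0.005 0 0 0 0;0 0 -0.005 0 0 0 0;0 0 0 0 0 0 0")

```text
time_s: 5.45
ee_pos: [0.4945, 0.2856, 0.026]
eef_rot: [3.142, -0.002, -2.647]
force: [0.5, 0.2, 1.1]
grip_width: 0.0937
grip_force: 0.0
```

Run:
```python
from h import *
d=np.array([.8807,.4737]);n=np.array([-d[1],d[0]]);p0=np.array([.5008,.2895])
print(ctrl.get_obs()["ee_pos"],ctrl.get_obs()["grip_width"])
c=ctrl.camera("scene");P=cloud(c);s=(P[...,:2]-p0)@d;t=(P[...,:2]-p0)@n
for z in np.arange(.02,.13,.01):
    for a in(-1,1):
        k=(abs(s)<.04)&(t*a>.03)&(t*a<.08)&(P[...,2]>z)&(P[...,2]<=z+.01)
        if k.any():print(a,z.round(3),k.sum(),"t",t[k].min().round(3),t[k].max().round(3),"s",s[k].min().round(3),s[k].max().round(3),P[k][:,2].min())
cv2.imwrite("pics/g2.png",cv2.resize(c["pixels"][80:200,280:400,::-1],(600,600),interpolation=cv2.INTER_CUBIC))
```

```text
[0.49450487 0.28563394 0.02597842] 0.09372440873864882
1 0.05 2 t 0.048 0.05 s -0.009 0.001 0.05917335852104155
-1 0.06 2 t -0.056 -0.052 s 0.0 0.006 0.06369682272577537
1 0.06 10 t 0.044 0.051 s -0.009 0.006 0.06129238731008968
-1 0.07 14 t -0.063 -0.05 s -0.011 0.007 0.07208345662316107
1 0.07 13 t 0.044 0.057 s -0.007 0.007 0.07018231744132664
-1 0.08 16 t -0.062 -0.051 s -0.01 0.009 0.0803525478663637
1 0.08 8 t 0.044 0.055 s -0.002 0.008 0.08058730552011562
-1 0.09 19 t -0.065 -0.048 s -0.011 0.007 0.09014111159321425
1 0.09 16 t 0.044 0.055 s -0.005 0.008 0.09034551698381132
-1 0.1 20 t -0.062 -0.046 s -0.01 0.007 0.10114154235668915
1 0.1 11 t 0.043 0.058 s -0.005 0.007 0.10028936145131395
-1 0.11 15 t -0.064 -0.053 s -0.012 0.008 0.11253884408387738
1 0.11 11 t 0.044 0.058 s -0.013 0.006 0.11029784698316747
-1 0.12 19 t -0.063 -0.055 s -0.012 0.008 0.12065613259711905
1 0.12 8 t 0.045 0.057 s -0.01 0.007 0.12127950572164758
```

View pics/g2.png

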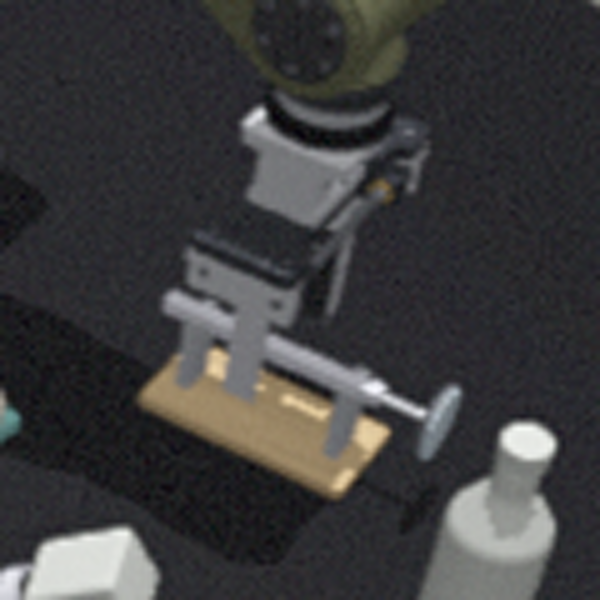

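The picture shows the fingers straddling the handle (245,340), tips at about z 0.060 against a reported 0.026, so the offset is 34 mm. I'll go down 14 mm more and close.

carry_out(motion="0 0 -0.005 0 0 0 0;0 0 -0.005 0 0 0 0;0 0 -0.003 0 0 0 0;0 0 0 0 0 0 0;0 0 0 0 0 0 255;0 0 0 0 0 0 255;0 0 0 0 0 0 255;0 0 0 0 0 0 255;0 0 0 0 0 0 255;0 0 0 0 0 0 255;0 0 0 0 0 0 255;0 0 0 0 0 0 255;0 0 0 0 0 0 255;0 0 0 0 0 0 255;0 0 0 0 0 0 255;0 0 0 0 0 0 255;0 0 0 0 0 0 255;0 0 0 0 0 0 255;0 0 0 0 0 0 255", grip_force=30)

```text
time_s: 7.08
ee_pos: [0.4951, 0.286, 0.0144]
eef_rot: [-3.142, 0.0, -2.647]
force: [0.6, -0.2, -0.1]
grip_width: 0.0121
grip_force: 30.0
```

carry_out(motion="0 0 0.006 0 0 0 255;0 0 0.012 0 0 0 255;0 0 0.015 0 0 0 255;0 0 0.015 0 0 0 255;0 0 0.015 0 0 0 255;0 0 0.015 0 0 0 255;0 0 0.015 0 0 0 255;0 0 0.01 0 0 0 255;0 0 0.005 0 0 0 255;0 0 0 0 0 0 255;0 0 0 0 0 0 255;0 0 0 0 0 0 255")

```text
time_s: 8.08
ee_pos: [0.4948, 0.2858, 0.1216]
eef_rot: [3.142, -0.001, -2.647]
force: [-0.1, 0.4, -0.7]
grip_width: 0.0117
grip_force: 30.0
```

carry_out(motion="-0.001 -0.008 0 0 0 -0.6 255;-0.003 -0.016 0 0 0 -1.2 255;-0.0035 -0.025 0 0 0 -1.95 255;-0.0035 -0.025 0 0 0 -1.95 255;-0.0035 -0.025 0 0 0 -1.95 255;-0.0035 -0.025 0 0 0 -1.95 255;-0.0035 -0.025 0 0 0 -1.95 255;-0.0035 -0.025 0 0 0 -1.95 255;-0.0035 -0.025 0 0 0 -1.95 255;-0.0035 -0.025 0 0 0 -1.95 255;-0.0035 -0.025 0 0 0 -1.95 255;-0.0035 -0.025 0 0 0 -1.95 255;-0.0035 -0.025 0 0 0 -1.95 255;-0.0035 -0.025 0 0 0 -1.95 255;-0.0035 -0.025 0 0 0 -1.95 255;-0.0035 -0.025 0 0 0 -1.95 255;-0.003 -0.02 0 0 0 -1.3 255;-0.001 -0.01 0 0 0 -0.7 255;0 0 0 0 0 0 255;0 0 0 0 0 0 255")

```text
time_s: 9.75
ee_pos: [0.4379, -0.1178, 0.1222]
eef_rot: [3.141, -0.0, 3.093]
force: [0.3, 1.5, -0.8]
grip_width: 0.0119
grip_force: 30.0
```

carry_out(motion="0.003 0 0 -0.1 -1.4 0 255;0.008 0 0 -0.1 -2 0 255;0.008 0 0 -0.1 -2 0 255;0.008 0 0 -0.1 -2 0 255;0.008 0 0 -0.1 -2 0 255;0.008 0 -0.01 -0.1 -2 0 255;0.008 0 -0.012 -0.1 -2 0 255;0.008 0 -0.012 -0.1 -2 0 255;0.006 0 -0.012 -0.1 -1.3 0 255;0.005 0 -0.012 0 0 0 255;0 0 -0.01 0 0 0 255;0 0 -0.006 0 0 0 255;0 0 0 0 0 0 255;0 0 0 0 0 0 255")

```text
time_s: 10.92
ee_pos: [0.5081, -0.1176, 0.0485]
eef_rot: [-3.14, 0.292, 3.094]
force: [0.7, 0.1, -0.9]
grip_width: 0.0116
grip_force: 30.0
```

```bash
cat > g.py <<'E'
from h import *
F=np.array([.5997,-.1229,.1]);HO=np.array([.6999,-.1279,.13])
c=ctrl.camera("scene");ob=ctrl.get_obs();P=cloud(c);im=c["pixels"]
Rt=R.from_euler('xyz',ob["eef_rot"]).as_matrix();n=-Rt[:,0];print("tool",ob["ee_pos"],Rt.round(3).tolist())
e=ob["ee_pos"]-.0525*Rt[:,2]; g=e+.111*n;print("axis",n,"pred glass",g)
for nm,c,P in((("scene"),c,P),("top",*(lambda c:(c,cloud(c)))(ctrl.camera("top")))):
    q=P-e;a=q@n
    rad=np.linalg.norm(q-a[...,None]*n,axis=-1)
    k=(a>.09)&(a<.13)&(rad<.04);Q=P[k];
    print(nm,"disc",len(Q),"centre(mean)",Q.mean(0),"axial pct",np.percentile(a[k],[5,50,95]))
    if len(Q)>20:
        for _ in range(2):
            u,s,v=np.linalg.svd(Q-Q.mean(0),full_matrices=False);nn=v[2]*np.sign(v[2]@n);Q=Q[abs((Q-Q.mean(0))@nn)<.003]
        ax=np.c_[v[0],v[1]];pc=((Q-Q.mean(0))@ax).astype(np.float32);(cx,cy),r=cv2.minEnclosingCircle(pc)
        C=Q.mean(0)+ax@[cx,cy];print("  plane n",nn.round(3),"circle",C.round(4),r)
    k=(a>-.09)&(a<.1)&(rad<.012);hq=P[k]
    if len(hq)>20:
        vx=cv2.fitLine(hq.astype(np.float32),cv2.DIST_HUBER,0,.005,.005).ravel();print("  handle dir",len(hq),(vx[:3]*np.sign(vx[0])).round(3),np.percentile(a[k],[2,98]))
    if nm=="scene":sc=c
K=sc["K"];p=att(sc).T@(g-sc["position"]);u=int(K[0,2]-K[0,0]*p[0]/p[2]);v=int(K[1,2]+K[1,1]*p[1]/p[2])
import sys
if len(sys.argv)>1:cv2.imwrite(sys.argv[1],cv2.resize(sc["pixels"][v-75:v+75,u-90:u+90,::-1],(720,600),interpolation=cv2.INTER_CUBIC))
E
python3 g.py pics/g3.png
```

```text
tool [ 0.50831971 -0.11785154  0.04893654] [[-0.956, 0.048, 0.288], [0.046, 0.999, -0.015], [-0.288, -0.002, -0.958]]
axis [ 0.95649074 -0.04568926  0.28816308] pred glass [ 0.59938314 -0.12211169  0.13119559]
scene disc 239 centre(mean) [ 0.60314312 -0.12095727  0.13171368] axial pct [0.1109361  0.11491675 0.11772551]
  plane n [ 0.949 -0.071  0.308] circle [ 0.604  -0.1201  0.13  ] 0.024974491447210312
  handle dir 111 [ 0.958 -0.045  0.284] [-0.06235344  0.07411934]
top disc 82 centre(mean) [ 0.59275672 -0.12021601  0.1388487 ] axial pct [0.09648623 0.10816826 0.11017139]
  plane n [ 0.935 -0.039  0.351] circle [ 0.5968 -0.1228  0.1302] 0.027270939201116562
  handle dir 140 [ 0.965 -0.036  0.258] [0.01183205 0.09652281]
```

View pics/g3.png

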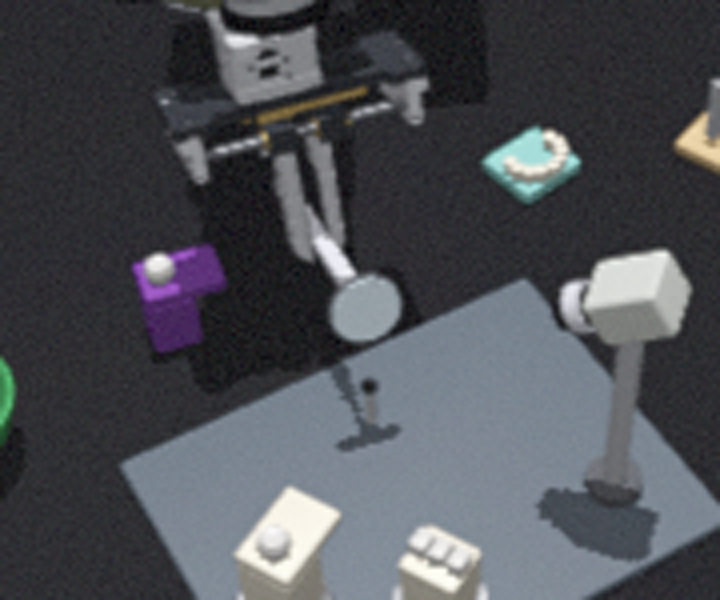

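The mirror is held with its glass at (0.602, -0.121, 0.130) (picture 365,308), above the post (370,385), with its normal as planned. It needs to go 30 mm lower.

carry_out(motion="0 0 -0.004 0 0 0 255;-0.001 -0.001 -0.006 0 0 0 255;-0.001 -0.001 -0.006 0 0 0 255;0 0 -0.006 0 0 0 255;0 0 -0.005 0 0 0 255;0 0 -0.003 0 0 0 255;0 0 0 0 0 0 255;0 0 0 0 0 0 255;0 0 0 0 0 0 255;0 0 0 0 0 0 255;0 0 0 0 0 0 255;0 0 0 0 0 0 255")

```text
time_s: 12.02
ee_pos: [0.5062, -0.12, 0.0186]
eef_rot: [-3.14, 0.292, 3.094]
force: [0.1, -0.2, -0.9]
grip_width: 0.0118
grip_force: 30.0
```

```bash
cat >> g.py <<'E'
G=np.array([.002,.001,0])+g
for nn_ in(n,np.array([.949,-.071,.308])):
    w=HO-G;w=w-w@nn_*nn_;print("off focus",(G-F).round(4),"lateral",w.round(4),np.linalg.norm(w))
print("speeds",abs(ob["joint_vel"]).max())
E
python3 g.py
```

```text
tool [ 0.5061847  -0.12004837  0.0185788 ] [[-0.957, 0.049, 0.288], [0.046, 0.999, -0.016], [-0.288, -0.002, -0.958]]
axis [ 0.95653936 -0.04600026  0.28795212] pred glass [ 0.59726492 -0.1243375   0.10081777]
scene disc 227 centre(mean) [ 0.6015144  -0.12360025  0.10195679] axial pct [0.11221667 0.1153295  0.1187724 ]
  plane n [ 0.954 -0.062  0.294] circle [ 0.6019 -0.1236  0.1002] 0.025688039138913155
  handle dir 109 [ 0.95  -0.076  0.303] [-0.03737492  0.0756942 ]
top disc 74 centre(mean) [ 0.58904163 -0.12399536  0.11140564] axial pct [0.09431934 0.10734788 0.11011596]
  plane n [ 0.975 -0.029  0.222] circle [ 0.5921 -0.1243  0.1017] 0.024940256029367447
  handle dir 138 [ 0.969 -0.042  0.242] [0.01212919 0.0969788 ]
off focus [-0.0004 -0.0004  0.0008] lateral [ 0.0003  0.0003 -0.001 ] 0.0010970122701881022
off focus [-0.0004 -0.0004  0.0008] lateral [ 0.0012  0.0029 -0.0031] 0.004389117052365657
speeds 0.0017911859640798453
```

Everything is within a few millimetres and the arm is still, so I'm handing in.

```bash
python3 -c "
from station import ctrl
print(ctrl.hand_in())"
```

```text
the job is handed in; nothing more can be done
None
```

The job is handed in with the mirror held still: by my measurements the glass centre is within about 3 mm of the focus point and the pin head's reflection within about 5 mm of the glass centre (no verdict returned); the first grasp closed above the handle because the fingertips sit 34 mm higher than the reported TCP, and the second held.

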